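# Roll a shaft blank into the long V-block and up to its stop

### The arm

A 6-joint arm with a two-finger parallel gripper is mounted at the origin on a cart in front of the work surface, level with it; the furniture and walls round the work are solid. World frame = base frame: x ahead of the robot, y to its left, z up, the work surface at z = 0. Lengths are in m, angles in degrees, forces in N, time in s.
With the tool pointing down it reaches from about 0.35 to 0.725 m from the base axis. Payload 4.3 kg.
Tool frame: the origin (TCP) lies between the finger pads; the fingertips stand 22 mm ahead of it and the grasp point (between the pads) lies 3 mm ahead of it (r.nose_length is the distance from the TCP to the fingertips, in m); z points along the fingers, y is the line along which they close (so a half turn about z gives the same grasp; the last joint's range is limited). The gripper opens to 85 mm and grips with 20 to 120 N. Pads are 22 mm wide; open, the fingers measure 114 mm over their backs; the gripper's body (76 mm by 85 mm) begins 54 mm behind the grasp point. The pads swing forward as they close: fully open they stand 13 mm farther back than shut.
Start: joints at [-80.403, 21.618, 4.641, 73.018, 0, 83.68], TCP at [0.158, -0.553, 0.253] pointing down, gripper open.
Joint ranges: [-156.06, 156.06], [-48.1, 94.91], [-58.44, 69.94], [-101.28, 121.22], [-78.64, 73.56], [-180, 180]. Speed limits (degrees/s): [147.25, 147.25, 180, 180, 180, 180].

### API

Orientations are given as a 3x3 rotation matrix whose columns are the frame's x, y, z axes.
In Python, from workcell import r gives the robot as it stands.
- The arm moves only by the tool move_arm, never from a script. Its argument "rows" is one flat list of numbers, 5 for each row, row after row: the opening, from 0 (shut) to 1 (fully open), then the shift along the tool's x, y, z in m, then the turn about the tool's z in degrees. In form: [jaw, x, y, z, spin, jaw, x, y, z, spin, ...]. A call has 1 to 8 rows; each row is the pose to reach, as a shift and turn from the pose commanded when the call began, along the tool's axes at that moment; what a row does not reach only later rows make up. A row lasts 1/10 s, in which the tool goes at most 50 mm and 8.59 degrees, less where a joint would pass 70% of its speed; a pose out of reach is approached as far as the arm can. A call with a gripper value outside its range is refused whole. The fingers move at their own pace and stop on an object; "newtons" is the grip in N (left out, the last holds). Time passes only in rows, so rows that repeat a pose let the fingers close. It gives the time, the measured TCP pose, the force, the opening and the grip force at its end, in the units of the state.
- r.read_state(): the state, without advancing time (a new reading comes with each control period).
- r.snapshot(name): name is "scene" or "top"; returns the picture (420x560x3 uint8, red, green, blue); there is no depth.
- r.camera_model(name): a dict with "K" (3x3 intrinsics, pixels), "world_to_cam" (4x4, takes a point from world to camera coordinates). Camera axes: x right, y up, looking along -z (the intrinsics and any distortion apply to the point x, -y, -z); pixel columns grow to the right and rows downward; lengths in m; the calibration is good to about 2 mm. A picture is of the moment at which its call begins. camera_model takes no time and is no camera call.
- r.close_job(): hands the job in; it is judged then, once.
The state is a dict: "clock": time; "joint_positions": joint angles; "qd": joint speeds; "joint_efforts": joint torques, N m; "tool_pos": TCP position; "eef_rot": TCP orientation; "wrist_force": force on the tool from outside, world axes, zero at the start; "torque": the same for the moment, N m; "finger_gap": finger opening in m; "grip_force": force on a finger pad.
Only numpy, scipy, OpenCV 4.12 (cv2) and the standard library are available. Lean on these libraries where they do the work, as an engineer would, in place of code of your own. Each camera call takes 0.05 s, during which the arm holds its last target. There are 200 camera calls.

### The job

Roll the aluminium shaft blank along the bench by pushing its side, up the ramp of the long V-block and down into its groove, then push it endwise along the groove until its end is against the stop plate. Only push it with the fingers: do not pick it up, and leave the small things round about where they are.

Things in the scene. Friction and masses are not known exactly. Their poses are not given: they have to be found in the camera images.
- v_rest: Long dark steel V-block with a roll-on ramp, fixed to the bench. Origin on the bench below the groove's bottom, half-way along it; z up. Groove along its y axis from -85 to +85 mm, bottom at x = 0, 4 mm high, 90 degrees. The blank is rolled in along +x, from the ramp. A stop plate closes the +y end; the -y end is open. Back wall: 34 mm high, x = 30 to 42 mm; low flange to x = 65 mm.
- ramp_foot (a point): Middle of the lower edge of the V-block's ramp, at V-block x = -90 mm, 1 mm high. From here the ramp rises evenly along +x to 18 mm height at x = -18 mm; a flat lip runs on to x = -14 mm, from where the V falls at 45 degrees. The ramp is as wide as the groove is long (y = -85 to +85 mm).
- stop_face (a point): Point on the inner face of the stop plate (V-block y = +85 mm), in line with the axis of a seated blank, 25 mm above the bench. The plate is 42 mm high, 10 mm thick and spans V-block x = -18 to +42 mm.
- shaft_blank: The shaft blank: solid aluminium round bar, 30 mm diameter, 90 mm long, about 0.18 kg, lying on the ramp side of the V-block, roughly parallel to the groove, its end at least 25 mm short of the stop along the groove. Rolls almost freely. Origin at its centre (15 mm high at the start, 25 mm when seated); its own x axis is the bar's axis, the others turn as it rolls.
- small_v_block: Bystander: small loose steel V-block, 34 x 40 x 28 mm high, origin under its centre. Not the one to use.
- paste_tin: Bystander: round tin, 56 mm diameter, 22 mm high, origin under its centre.
- pin_vial: Bystander: standing plastic vial, 24 mm diameter, 58 mm high, origin under its centre.
- brass_bar_2: Bystander: square brass offcut, 12 x 52 x 12 mm, origin under its centre.
- loupe: Bystander: black eye loupe standing on its lens end, 38 mm diameter, 32 mm high, origin under its centre.
- try_square: Bystander: small engineer's square lying flat, 50 x 93 x 14 mm, origin under its centre.
There are look-alikes about, which are no part of the job. There is more than one size of the shaft_blank; the job needs the middle-sized.

How it is judged:
By the outcome, as a careful person would: the job done as asked, in the order asked, and still so for the second after the job is handed in, with the robot touching nothing.
It also fails if it takes over 64 s, if anything falls off the work surface, if the arm or the gripper's body presses on something with over 40 N, if the wrist force passes 120 N, or if a joint passes its speed limit or range.

## Working session

There is one attempt and no reset: what is moved stays moved. The work goes in short steps, Python scripts to look and compute and a tool call to move; the robot and the scene stay as the last step left them, time stands still between calls to the robot, and variables do not carry over. Pictures are saved under pics/ and viewed, at most 12 in all, crops included, and the job is handed in when it is done.

Besides the shell and the picture viewer there is one more tool, called after "Call:" by a JSON object that holds its "method" and its "body", one argument or row to a line. move_arm: Moves the arm, as the interface text tells. Its arguments: {"type":"object","properties":{"rows":{"type":"array"},"newtons":{"type":"number"}},"required":["rows"]}

```bash
mkdir -p pics
python3 - <<'E'
from workcell import r
import cv2
for n in("scene","top"):
    cv2.imwrite(f"pics/{n}0.png",r.snapshot(n)[:,:,::-1])
    m=r.camera_model(n);print(n,m)
s=r.read_state();print(s["tool_pos"],s["eef_rot"],s["clock"],r.nose_length)
E
```

```text
scene {'K': array([[437.6461191 ,   0.        , 273.07437234],
       [  0.        , 437.6461191 , 203.81117302],
       [  0.        ,   0.        ,   1.        ]]), 'world_to_cam': array([[-0.84540665, -0.53401123,  0.01093637,  0.48215721],
       [ 0.31713131, -0.48537247,  0.81476457, -0.2050642 ],
       [-0.42978522,  0.69227565,  0.57968879, -0.83742198],
       [ 0.        ,  0.        ,  0.        ,  1.        ]])}
top {'K': array([[389.22328194,   0.        , 270.92143525],
       [  0.        , 389.22328194, 211.95563308],
       [  0.        ,   0.        ,   1.        ]]), 'world_to_cam': array([[ 0.01186979, -0.99990771,  0.0066093 ,  0.00752602],
       [ 0.99883725,  0.01216543,  0.04664919, -0.55404164],
       [-0.04672529,  0.0060479 ,  0.99888947, -1.13503834],
       [ 0.        ,  0.        ,  0.        ,  1.        ]])}
[ 0.15759093 -0.55242327  0.25245219] [[ 9.61660238e-01  2.74243478e-01 -3.18439668e-04]
 [ 2.74243600e-01 -9.61658583e-01  1.79378201e-03]
 [ 1.85702779e-04 -1.81233888e-03 -9.99998340e-01]] 0.1 0.022
```

View pics/scene0.png

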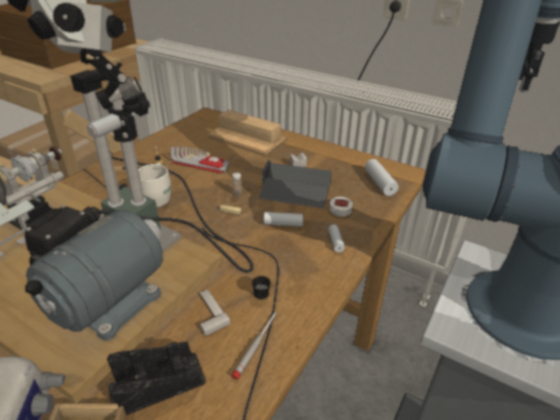

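View pics/top0.png

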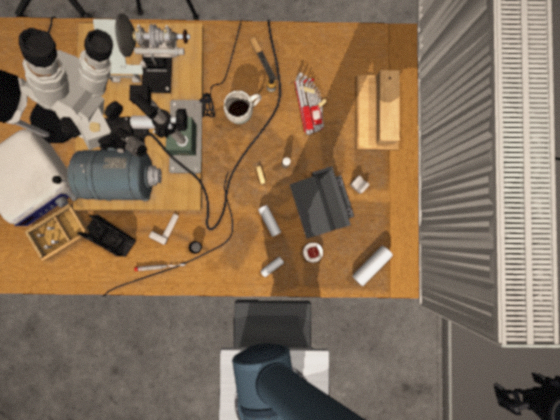

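The top view shows three bars at (270,221), (272,267) and (373,266), and the V-block at (322,202) with its ramp on the left. Next is one close crop.

Run:
```python
import cv2,numpy as np
a=cv2.imread("pics/top0.png")[155:285,240:400]
b=cv2.imread("pics/scene0.png")[145:255,200:400]
a=cv2.resize(a,None,fx=3.6,fy=3.6,interpolation=cv2.INTER_CUBIC)[:,:400+176]
cv2.imwrite("pics/a.png",a)
cv2.imwrite("pics/b.png",cv2.resize(b,None,fx=4,fy=4,interpolation=cv2.INTER_CUBIC))
```

```text
(no output)
```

View pics/a.png

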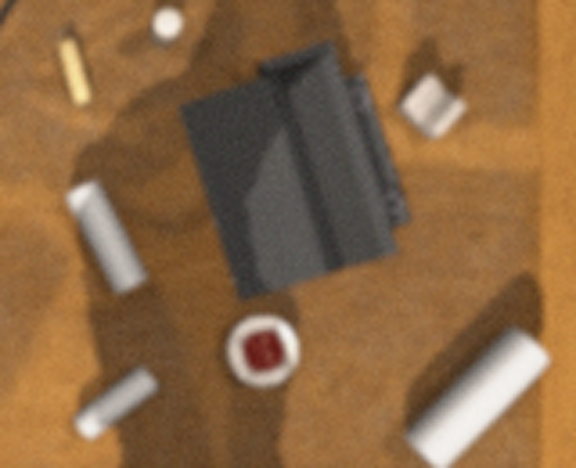

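View pics/b.png

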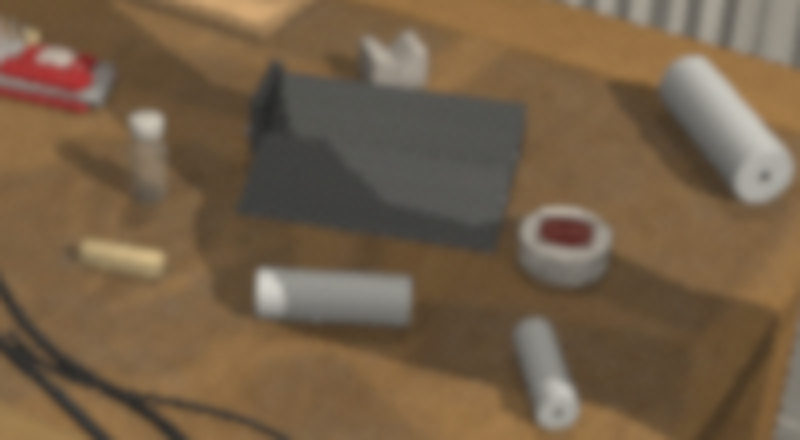

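The top crop shows the middle bar at full-image (270,221), parallel to the ramp foot edge. The look-alikes are the thin bar at (272,267) and the big bar at (373,266). The ramp foot corners are at crop (183,105) and (240,298), and the stop is at the upper end (+x world). I'll measure these.

```bash
cat > h.py <<'E'
import numpy as np,cv2
from workcell import r
def ray(n,uv,z):
    m=r.camera_model(n);T=m["world_to_cam"];R=T[:3,:3];c=-R.T@T[:3,3]
    d=np.linalg.inv(m["K"])@[uv[0],uv[1],1];d=R.T@(d*[1,-1,-1])
    return c+d*(z-c[2])/d[2]
def bar(img,n,z,box):
    x0,y0,x1,y1=box
    h=cv2.cvtColor(img,cv2.COLOR_RGB2HSV)[y0:y1,x0:x1]
    m=((h[...,1]<70)&(h[...,2]>90)).astype(np.uint8)
    c=max(cv2.findContours(m,0,2)[0],key=cv2.contourArea)
    p=cv2.boxPoints(cv2.minAreaRect(c))+[x0,y0]
    P=np.array([ray(n,q,z)[:2] for q in p]); return p,P
E
python3 - <<'E'
from h import *
t=cv2.imread("pics/top0.png")[:,:,::-1].copy()
f=lambda u,v:((u+.5)/3.6-.5+240,(v+.5)/3.6-.5+155)
A=ray("top",f(183,105),.001)[:2];B=ray("top",f(240,298),.001)[:2]
print("foot",A,B,np.linalg.norm(A-B))
g=lambda u,v:((u+.5)/4-.5+200,(v+.5)/4-.5+145)
A2=ray("scene",g(240,212),.001)[:2];B2=ray("scene",g(497,250),.001)[:2]
print("foot scene",A2,B2,np.linalg.norm(A2-B2))
A=(A+A2)/2;B=(B+B2)/2
y=(A-B)/np.linalg.norm(A-B);x=np.array([y[1],-y[0]]);O=(A+B)/2+.09*x
print("O",O,"x",x,"y",y,np.degrees(np.arctan2(y[1],y[0])))
V=lambda P:(P-O)@np.array([x,y]).T*1000
p,P=bar(t,"top",.018,(250,200,292,243));print("bar",p,P,P.mean(0),V(P),V(P.mean(0)))
print([np.linalg.norm(P[i]-P[i-1]) for i in range(4)])
for nm,c,z in(("tin",(263,350),.022),("vial",(168,23),.058),("brass",(75,70),.012),("thin",(117,403),.01),("smallV",(433,105),.028),("stoptop",(295,60),.042)):
    Q=ray("top",f(*c),z)[:2];print(nm,Q,V(Q))
# tool in world
R=r.read_state()["eef_rot"];print(np.degrees(np.arctan2(R[1,1],R[0,1])))
E
```

```text
foot [ 0.63946389 -0.04335818] [ 0.47998522 -0.091963  ] 0.1667209506096415
foot scene [ 0.63592561 -0.03841496] [ 0.47672023 -0.09208582] 0.16800866980529147
O [ 0.58552594 -0.15215047] x [ 0.30558001 -0.9521664 ] y [0.9521664  0.30558001] 17.79306206143407
bar [[257.20000172 208.39999771]
 [266.40000153 203.79999924]
 [280.60000229 232.20000076]
 [271.40000153 236.79999924]] [[ 0.56363476  0.05463711]
 [ 0.57750366  0.02779028]
 [ 0.49465013 -0.01483913]
 [ 0.48088353  0.01195307]] [0.52916802 0.01988533] [[-203.58569148   42.34610705]
 [-173.78497735   47.34775354]
 [-158.5130729   -44.56928372]
 [-188.23050021  -49.49022571]] [-181.02856048   -1.09141221]
[np.float64(0.0931111911354259), np.float64(0.03021752853046049), np.float64(0.09317710450955084), np.float64(0.03012210411135006)]
tin [ 0.43856338 -0.10886129] [ -86.1273191 -126.7044982]
vial [ 0.69770481 -0.02767942] [-84.2375262  144.84881398]
brass [0.66596649 0.04649215] [-164.55979967  137.29400781]
thin [0.39345279 0.00868673] [-211.83748583 -133.7369633 ]
smallV [ 0.63879227 -0.24502218] [104.70645593  22.33867837]
stoptop [ 0.67197615 -0.13069959] [ 5.99265038 88.86995125]
-74.0830376778729
```

Call:
{"method": "move_arm", "body": {
  "rows": [0.7,0.513,-0.507,0.08,-92,0.7,0.513,-0.507,0.08,-92,0.7,0.513,-0.507,0.08,-92,0.7,0.513,-0.507,0.08,-92,0.7,0.513,-0.507,0.08,-92,0.7,0.513,-0.507,0.08,-92,0.7,0.513,-0.507,0.08,-92,0.7,0.513,-0.507,0.08,-92]
}}

```text
clock: 0.9
tool_pos: [0.3533, -0.2047, 0.2088]
eef_rot: [[0.087, 0.996, -0.0], [0.996, -0.087, 0.0], [0.0, -0.0, -1.0]]
wrist_force: [1.0, -0.5, 0.2]
finger_gap: 0.0603
grip_force: 0.0
```

```bash
cat >> h.py <<'E'
O=np.array([.5855,-.1522]);vx=np.array([.3056,-.9522]);vy=np.array([.9522,.3056])
def st():
    s=r.read_state();R=np.array(s["eef_rot"]);p=np.array(s["tool_pos"])
    yaw=np.degrees(np.arctan2(R[1,1],R[0,1]))
    d=p[:2]-O
    print("t",s["clock"],"p",p.round(4),"V",(d@vx*1000).round(1),(d@vy*1000).round(1),"yaw",yaw.round(2),"F",np.round(s["wrist_force"],1),"gap",s["finger_gap"])
    return p,R,yaw
def go(vX,vY,z,yaw=17.8):
    p,R,y=st();q=np.array([*(O+vx*vX/1000+vy*vY/1000),z])
    print("shift",(R.T@(q-p)).round(4),"spin",round((y-yaw+180)%360-180,2))
E
python3 -c "
from h import *
go(-240,0,.15)"
```

```text
t 0.9 p [ 0.3533 -0.2047  0.2088] V -20.9 -237.2 yaw -5.01 F [ 1.  -0.5  0.2] gap 0.06025076044787116
shift [0.2939 0.1337 0.0588] spin -22.81
```

Call:
{"method": "move_arm", "body": {
  "rows": [0.7,0.294,0.134,0.059,-22.8,0.7,0.294,0.134,0.059,-22.8,0.7,0.294,0.134,0.059,-22.8,0.7,0.294,0.134,0.059,-22.8,0.7,0.294,0.134,0.059,-22.8,0.7,0.294,0.134,0.059,-22.8,0.7,0.294,0.134,0.059,-22.8,0.7,0.294,0.134,0.059,-22.8]
}}

```text
clock: 1.7
tool_pos: [0.5144, 0.0766, 0.1489]
eef_rot: [[-0.305, 0.952, -0.001], [0.952, 0.305, 0.001], [0.001, -0.001, -1.0]]
wrist_force: [-0.0, -0.3, 1.6]
finger_gap: 0.0599
grip_force: 0.0
```

```bash
python3 -c "
from h import *
go(-240,0,.04)
for n in('scene','top'):cv2.imwrite('pics/%s1.png'%n,r.snapshot(n)[:,:,::-1])"
```

```text
t 1.7 p [0.5144 0.0766 0.1489] V -239.6 2.3 yaw 17.75 F [-0.  -0.3  1.6] gap 0.059893958659171104
shift [ 0.0003 -0.0022  0.1089] spin -0.05
```

Call:
{"method": "move_arm", "body": {
  "rows": [0.7,0,-0.002,0.05,0,0.7,0,-0.002,0.09,0,0.7,0,-0.002,0.109,0,0.7,0,-0.002,0.109,0]
}}

```text
clock: 2.2
tool_pos: [0.508, 0.0715, 0.0385]
eef_rot: [[-0.298, 0.954, -0.007], [0.955, 0.298, -0.001], [0.002, -0.007, -1.0]]
wrist_force: [-1.1, 1.4, 0.1]
finger_gap: 0.0598
grip_force: 0.0
```

```bash
python3 -c "
from h import *
st()
i=r.snapshot('scene')[:,:,::-1]
cv2.imwrite('pics/s2.png',cv2.resize(i[150:270,180:380],None,fx=4,fy=4,interpolation=cv2.INTER_CUBIC))"
```

```text
t 2.2 p [0.508  0.0715 0.0385] V -236.7 -5.4 yaw 17.35 F [-1.1  1.4  0.1] gap 0.059764956721834094
```

View pics/s2.png

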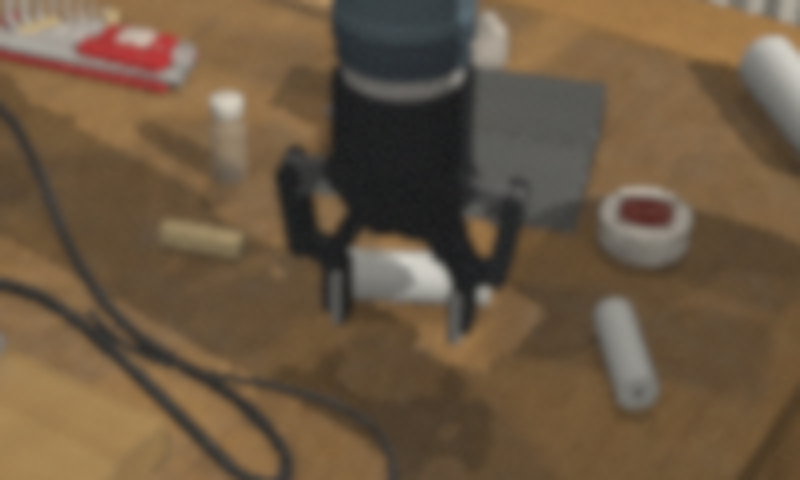

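The fingers stand behind the bar, with tips at crop (338,322) and (455,342). I'll estimate tip height from the rays.

```bash
python3 -c "
from h import *
for c in((338,322),(455,342)):
  for z in(0,.01,.02,.03):
    d=ray('scene',((c[0]+.5)/4-.5+180,(c[1]+.5)/4-.5+150),z)[:2]-O;print(c,z,d@vx*1000,d@vy*1000)
go(-222,-1,.034)
p,P=bar(r.snapshot('scene'),'scene',.015,(250,205,310,235))"
```

```text
(338, 322) 0 -218.07954382819622 36.10075689589121
(338, 322) 0.01 -230.0336837021023 32.78954221206733
(338, 322) 0.02 -241.98782357600845 29.478327528243238
(338, 322) 0.03 -253.94196344991465 26.167112844419403
(455, 342) 0 -218.00219691680562 -34.26594499199796
(455, 342) 0.01 -229.95753179875962 -36.48999570834054
(455, 342) 0.02 -241.9128666807136 -38.7140464246831
(455, 342) 0.03 -253.8682015626677 -40.938097141025644
t 2.25 p [0.5098 0.0717 0.0404] V -236.3 -3.6 yaw 17.36 F [-0.4 -0.5  0.3] gap 0.06055450513971858
shift [-0.0143  0.0028  0.0064] spin -0.44
```

Call:
{"method": "move_arm", "body": {
  "rows": [0.7,0,0.001,0.005,0,0.7,-0.004,0.001,0.009,0,0.7,-0.008,0.001,0.009,0,0.7,-0.012,0.001,0.009,0,0.7,-0.016,0.001,0.009,0,0.7,-0.02,0.001,0.009,0,0.7,-0.024,0.001,0.009,0,0.7,-0.028,0.001,0.009,0]
}}

```text
clock: 3.1
tool_pos: [0.5214, 0.0463, 0.0323]
eef_rot: [[-0.3, 0.954, 0.0], [0.954, 0.3, 0.0], [0.0, 0.0, -1.0]]
wrist_force: [-0.1, 0.5, 0.7]
finger_gap: 0.0597
grip_force: 0.2
```

```bash
python3 -c "
from h import *
st()
i=r.snapshot('top');p,P=bar(i,'top',.018,(250,195,330,250));print(p.round(),((P-O)@np.array([vx,vy]).T*1000).round())"
```

```text
t 3.1 p [0.5214 0.0463 0.0323] V -208.7 -0.4 yaw 17.48 F [-0.1  0.5  0.7] gap 0.05967772044233775
[[293. 195.]
 [317. 188.]
 [330. 231.]
 [306. 238.]] [[-90.  48.]
 [-18.  48.]
 [-20. -83.]
 [-92. -82.]]
```

Call:
{"method": "move_arm", "body": {
  "rows": [0.7,-0.004,0,0,0,0.7,-0.008,0,0,0,0.7,-0.012,0,0,0,0.7,-0.016,0,0,0,0.7,-0.02,0,0,0,0.7,-0.024,0,0,0,0.7,-0.028,0,0,0,0.7,-0.032,0,0,0]
}}

```text
clock: 3.95
tool_pos: [0.5309, 0.0157, 0.0322]
eef_rot: [[-0.3, 0.954, 0.0], [0.954, 0.3, -0.0], [-0.0, 0.0, -1.0]]
wrist_force: [-0.5, 0.9, 0.2]
finger_gap: 0.0601
grip_force: 0.2
```

```bash
python3 -c "
from h import *
st()
i=r.snapshot('scene')[:,:,::-1];j=r.snapshot('top')[:,:,::-1]
f=lambda a:cv2.resize(a,None,fx=4,fy=4,interpolation=cv2.INTER_CUBIC)
cv2.imwrite('pics/s3.png',np.hstack([f(i[160:260,220:320]),f(j[170:270,240:340])]))"
```

```text
t 3.95 p [0.5309 0.0157 0.0322] V -176.6 -0.7 yaw 17.47 F [-0.5  0.9  0.2] gap 0.060118362391583545
```

View pics/s3.png

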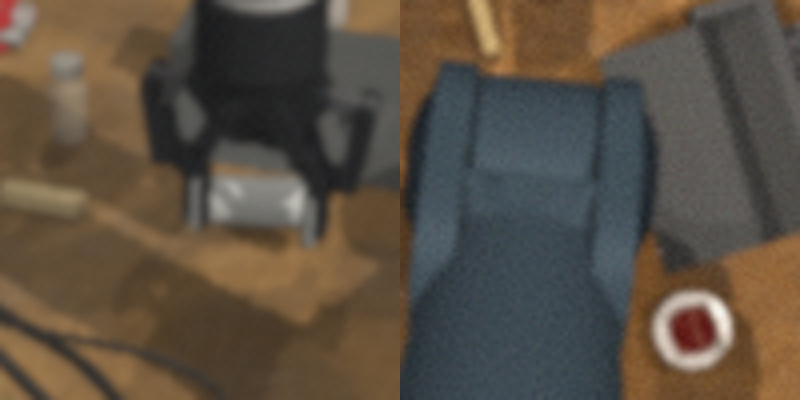

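The scene view shows the bar just ahead of and centred between the fingers, lying along their line. The top view is hidden by the arm. I'll go on.

Call:
{"method": "move_arm", "body": {
  "rows": [0.7,-0.004,0,0,0,0.7,-0.008,0,0,0,0.7,-0.012,0,0,0,0.7,-0.016,0,0,0,0.7,-0.02,0,0,0,0.7,-0.024,0,0,0,0.7,-0.028,0,0,0,0.7,-0.032,0,0,0]
}}

```text
clock: 4.85
tool_pos: [0.5405, -0.0148, 0.0322]
eef_rot: [[-0.3, 0.954, -0.0], [0.954, 0.3, -0.0], [-0.0, -0.0, -1.0]]
wrist_force: [-0.2, 0.6, 0.3]
finger_gap: 0.0597
grip_force: 0.2
```

Call:
{"method": "move_arm", "body": {
  "rows": [0.7,-0.004,0,0,0,0.7,-0.008,0,0,0,0.7,-0.012,0,0,0,0.7,-0.016,0,0,0,0.7,-0.02,0,0,0,0.7,-0.024,0,0,0,0.7,-0.028,0,0,0,0.7,-0.032,0,0,0]
}}

```text
clock: 5.65
tool_pos: [0.5491, -0.0397, 0.0335]
eef_rot: [[-0.305, 0.952, -0.0], [0.952, 0.305, 0.013], [0.013, 0.004, -1.0]]
wrist_force: [-9.5, 22.1, 25.9]
finger_gap: 0.06
grip_force: 15.2
```

```bash
python3 -c "
from h import *
st()
i=r.snapshot('scene')[:,:,::-1];j=r.snapshot('top')[:,:,::-1]
f=lambda a:cv2.resize(a,None,fx=4,fy=4,interpolation=cv2.INTER_CUBIC)
cv2.imwrite('pics/s4.png',np.hstack([f(i[150:250,230:330]),f(j[155:255,260:360])]))"
```

```text
t 5.65 p [ 0.5491 -0.0397  0.0335] V -118.3 -0.3 yaw 17.74 F [-9.5 22.1 25.9] gap 0.059950330201723766
```

View pics/s4.png

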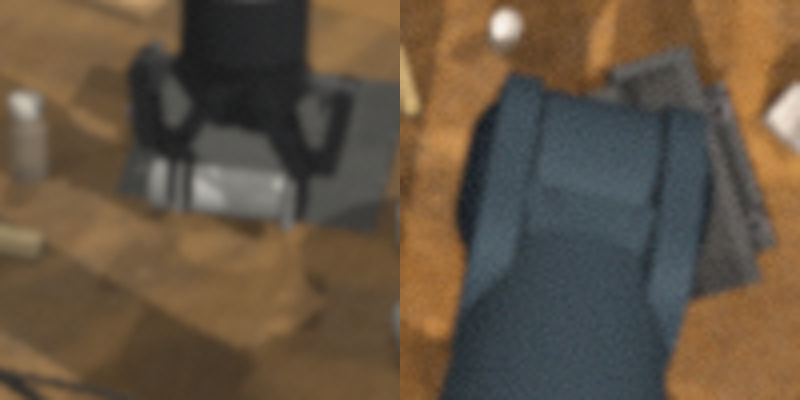

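The scene view shows the bar at the ramp foot, shifted about 12 mm towards +y relative to the fingers. Finger friction is jamming it (22 N back, 26 N up). I'll re-centre and push in strokes that rise with the rolling surface.

Call:
{"method": "move_arm", "body": {
  "rows": [0.7,0.014,0,0,0,0.7,0.018,0.01,0.006,0,0.7,0.012,0.011,0.006,0,0.7,0.006,0.011,0.006,0,0.7,0.003,0.011,0.003,0,0.7,0,0.011,-0.001,0,0.7,-0.003,0.011,-0.005,0,0.7,-0.006,0.011,-0.009,0]
}}

```text
clock: 6.55
tool_pos: [0.5625, -0.0487, 0.0415]
eef_rot: [[-0.299, 0.954, 0.0], [0.954, 0.299, -0.002], [-0.002, -0.0, -1.0]]
wrist_force: [0.2, 0.7, -0.1]
finger_gap: 0.0597
grip_force: 0.1
```

```bash
python3 -c "
from h import *
st()"
```

```text
t 6.55 p [ 0.5625 -0.0487  0.0415] V -105.6 9.7 yaw 17.42 F [ 0.2  0.7 -0.1] gap 0.0596949152169466
```

Call:
{"method": "move_arm", "body": {
  "rows": [0.7,0,0,0.008,0,0.7,0,0,0.012,0,0.7,-0.004,0,0.007,0,0.7,-0.008,0,0.002,0,0.7,-0.012,0,-0.003,0,0.7,-0.012,0,0.004,0,0.7,-0.012,0,0.009,0,0.7,-0.012,0,0.009,0]
}}

```text
clock: 7.35
tool_pos: [0.5637, -0.0517, 0.0337]
eef_rot: [[-0.304, 0.953, -0.002], [0.953, 0.304, 0.015], [0.015, 0.003, -1.0]]
wrist_force: [-4.7, 14.6, 13.0]
finger_gap: 0.0598
grip_force: 7.5
```

```bash
python3 -c "
from h import *
st()"
```

```text
t 7.35 p [ 0.5637 -0.0517  0.0337] V -102.3 9.9 yaw 17.69 F [-4.7 14.6 13. ] gap 0.05982641479820106
```

Call:
{"method": "move_arm", "body": {
  "rows": [0.7,0.012,0,0,0,0.7,0.012,0,0.005,0,0.7,0.0075,0,0.005,0,0.7,0.0035,0,0,0,0.7,-0.0005,0,-0.005,0,0.7,-0.0045,0,-0.01,0,0.7,-0.0045,0,-0.01,0]
}}

```text
clock: 8.05
tool_pos: [0.5686, -0.0651, 0.043]
eef_rot: [[-0.299, 0.954, 0.002], [0.954, 0.299, -0.003], [-0.003, 0.001, -1.0]]
wrist_force: [-0.8, 0.1, 1.2]
finger_gap: 0.0601
grip_force: 0.3
```

```bash
python3 -c "
from h import *
st()
i=r.snapshot('scene')[:,:,::-1]
cv2.imwrite('pics/s5.png',cv2.resize(i[140:240,230:360],None,fx=6,fy=6,interpolation=cv2.INTER_CUBIC))"
```

```text
t 8.05 p [ 0.5686 -0.0651  0.043 ] V -88.1 10.5 yaw 17.38 F [-0.8  0.1  1.2] gap 0.06005284469178346
```

View pics/s5.png

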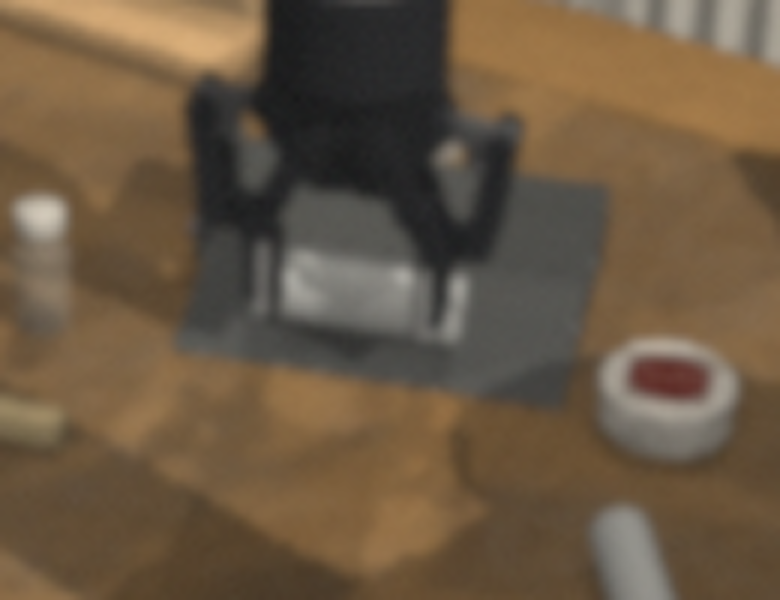

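The scene view shows the bar on the ramp, parallel to the foot edge and centred between the fingers. The rising strokes work, so I'll repeat them.

Call:
{"method": "move_arm", "body": {
  "rows": [0.7,0.004,0,0.002,0,0.7,0.004,0,0.01,0,0.7,0.004,0,0.013,0,0.7,0,0,0.013,0,0.7,-0.004,0,0.008,0,0.7,-0.008,0,0.003,0,0.7,-0.012,0,-0.002,0,0.7,-0.013,0,-0.003,0]
}}

```text
clock: 8.9
tool_pos: [0.5716, -0.0765, 0.0459]
eef_rot: [[-0.3, 0.954, 0.001], [0.954, 0.3, -0.001], [-0.002, 0.0, -1.0]]
wrist_force: [-1.8, 2.7, 2.6]
finger_gap: 0.0601
grip_force: 1.5
```

```bash
python3 -c "
from h import *
st()"
```

```text
t 8.9 p [ 0.5716 -0.0765  0.0459] V -76.3 9.9 yaw 17.44 F [-1.8  2.7  2.6] gap 0.060101062429948546
```

Call:
{"method": "move_arm", "body": {
  "rows": [0.7,0.004,0,0.002,0,0.7,0.004,0,0.01,0,0.7,0.004,0,0.013,0,0.7,0,0,0.013,0,0.7,-0.004,0,0.008,0,0.7,-0.008,0,0.003,0,0.7,-0.012,0,-0.002,0,0.7,-0.013,0,-0.003,0]
}}

```text
clock: 9.7
tool_pos: [0.5756, -0.0891, 0.0489]
eef_rot: [[-0.3, 0.954, 0.001], [0.954, 0.3, -0.002], [-0.002, 0.0, -1.0]]
wrist_force: [-1.3, 1.4, 0.6]
finger_gap: 0.0597
grip_force: 1.2
```

```bash
python3 -c "
from h import *
st()"
```

```text
t 9.7 p [ 0.5756 -0.0891  0.0489] V -63.1 9.9 yaw 17.43 F [-1.3  1.4  0.6] gap 0.05966046594215464
```

Call:
{"method": "move_arm", "body": {
  "rows": [0.7,0.004,0,0.002,0,0.7,0.004,0,0.01,0,0.7,0.004,0,0.013,0,0.7,0,0,0.013,0,0.7,-0.004,0,0.008,0,0.7,-0.008,0,0.003,0,0.7,-0.012,0,-0.002,0,0.7,-0.013,0,-0.003,0]
}}

```text
clock: 10.5
tool_pos: [0.5794, -0.1015, 0.0519]
eef_rot: [[-0.299, 0.954, 0.001], [0.954, 0.299, -0.002], [-0.002, 0.0, -1.0]]
wrist_force: [-2.2, 1.5, 2.0]
finger_gap: 0.0597
grip_force: 1.5
```

```bash
python3 -c "
from h import *
st()"
```

```text
t 10.5 p [ 0.5794 -0.1015  0.0519] V -50.2 9.7 yaw 17.43 F [-2.2  1.5  2. ] gap 0.05973768608242481
```

Call:
{"method": "move_arm", "body": {
  "rows": [0.7,0.004,0,0.002,0,0.7,0.004,0,0.01,0,0.7,0.004,0,0.013,0,0.7,0,0,0.013,0,0.7,-0.004,0,0.008,0,0.7,-0.008,0,0.004,0,0.7,-0.012,0,-0.001,0,0.7,-0.014,0,-0.002,0]
}}

```text
clock: 11.3
tool_pos: [0.5842, -0.1149, 0.0539]
eef_rot: [[-0.3, 0.954, 0.002], [0.954, 0.3, -0.002], [-0.002, 0.001, -1.0]]
wrist_force: [0.9, 0.5, -0.9]
finger_gap: 0.0599
grip_force: 0.0
```

```bash
python3 -c "
from h import *
st()
i=r.snapshot('scene')[:,:,::-1]
cv2.imwrite('pics/s6.png',cv2.resize(i[140:240,230:360],None,fx=6,fy=6,interpolation=cv2.INTER_CUBIC))"
```

```text
t 11.3 p [ 0.5842 -0.1149  0.0539] V -35.9 10.1 yaw 17.43 F [ 0.9  0.5 -0.9] gap 0.05986693540548506
```

View pics/s6.png

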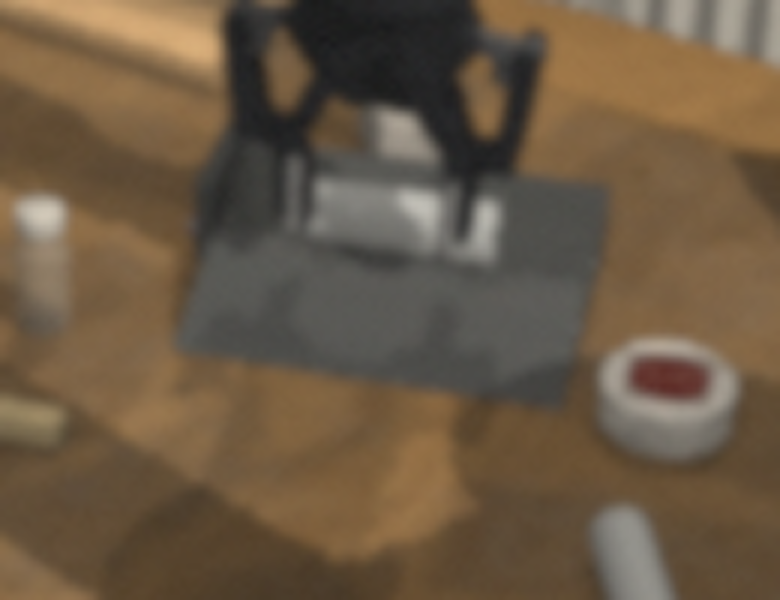

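The bar now lies in the groove, free of the fingers. Its near end shows at crop (500,230). I'll lift and go round to the open end with the fingers shut.

Call:
{"method": "move_arm", "body": {
  "rows": [0.7,0.005,0,-0.03,0,0.7,0.005,0,-0.07,0,0,0,-0.02,-0.08,0,0,-0.015,-0.05,-0.08,0,0,-0.036,-0.09,-0.08,0,0,-0.036,-0.09,-0.08,0,0,-0.036,-0.09,-0.08,0]
}}

```text
clock: 12.05
tool_pos: [0.5076, -0.1758, 0.1332]
eef_rot: [[-0.298, 0.955, 0.0], [0.955, 0.298, 0.0], [-0.0, 0.0, -1.0]]
wrist_force: [0.1, -0.8, 1.2]
finger_gap: -0.0002
grip_force: 0.0
```

```bash
python3 -c "
from h import *
for c in((500,225),(498,265)):
  d=ray('scene',((c[0]+.5)/6-.5+230,(c[1]+.5)/6-.5+140),.025)[:2]-O;print(d@vx,d@vy)
go(0,-85,.045,17.4)
i=r.snapshot('scene')[:,:,::-1];j=r.snapshot('top')[:,:,::-1]
f=lambda a:cv2.resize(a,None,fx=4,fy=4,interpolation=cv2.INTER_CUBIC)
cv2.imwrite('pics/s7.png',np.hstack([f(i[140:240,240:340]),f(j[155:255,270:370])]))"
```

```text
0.005139861685255605 -0.038313339207946814
-0.027740245635841387 -0.0433655617732494
t 12.05 p [ 0.5076 -0.1758  0.1332] V -1.3 -81.3 yaw 17.34 F [ 0.1 -0.8  1.2] gap -0.0001504064038662468
shift [-0.0013 -0.0037  0.0882] spin -0.06
```

View pics/s7.png

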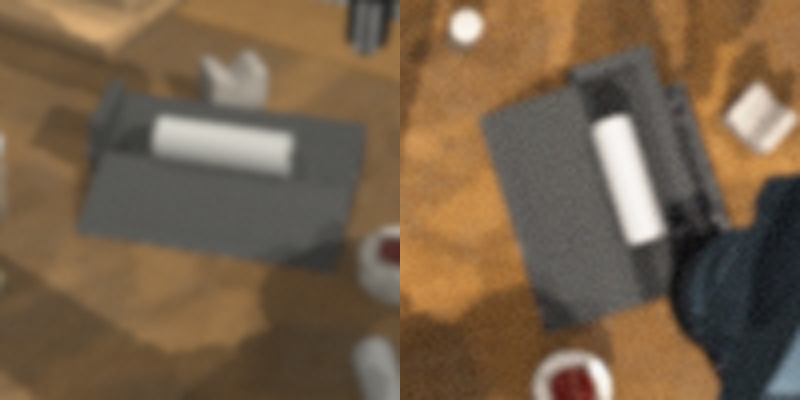

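The bar is seated in the groove, parallel to it, and clear of the stop (top crop, from (610,118) to (645,243)).

Call:
{"method": "move_arm", "body": {
  "rows": [0,-0.001,-0.004,0.04,0,0,-0.001,-0.004,0.075,0,0,-0.001,-0.004,0.09,0,0,-0.001,-0.004,0.09,0]
}}

```text
clock: 12.55
tool_pos: [0.5031, -0.1753, 0.0405]
eef_rot: [[-0.302, 0.953, -0.005], [0.953, 0.302, 0.002], [0.004, -0.004, -1.0]]
wrist_force: [-1.3, 0.7, -0.1]
finger_gap: 0.0003
grip_force: 0.0
```

```bash
python3 -c "
from h import *
st()
i=cv2.imread('pics/s7.png')[:,400:]
m=(i.min(2)>150).astype(np.uint8);m[:, :170]=0;m[:,290:]=0;m[:80]=0;m[300:]=0
c=max(cv2.findContours(m,0,2)[0],key=cv2.contourArea);p=(cv2.boxPoints(cv2.minAreaRect(c))+.5)/4-.5+[270,155]
P=np.array([ray('top',q,.03)[:2] for q in p])-O;print((P@np.array([vx,vy]).T*1000).round(1))"
```

```text
t 12.55 p [ 0.5031 -0.1753  0.0405] V -3.1 -85.5 yaw 17.57 F [-1.3  0.7 -0.1] gap 0.0002679852731157579
[[-16.7  54.1]
 [ 11.6  54.1]
 [ 10.9 -39.3]
 [-17.3 -39.3]]
```

Call:
{"method": "move_arm", "body": {
  "rows": [0,0,0.01,0,0,0,0,0.02,0,0,0,0,0.026,0,0,0,0,0.03,0,0,0,0,0.034,0,0,0,0,0.038,0,0,0,0,0.042,0,0,0,0,0.046,0,0]
}}

```text
clock: 13.35
tool_pos: [0.5479, -0.1635, 0.0432]
eef_rot: [[-0.3, 0.954, -0.001], [0.954, 0.3, -0.0], [0.0, -0.001, -1.0]]
wrist_force: [-4.8, -0.8, 4.3]
finger_gap: -0.0003
grip_force: 2.5
```

Call:
{"method": "move_arm", "body": {
  "rows": [0,0,0.003,0,0,0,0,0.006,0,0,0,0,0.009,0,0,0,0,0.012,0,0,0,0,0.014,0,0]
}}

```text
clock: 13.85
tool_pos: [0.5617, -0.1591, 0.0432]
eef_rot: [[-0.3, 0.954, -0.001], [0.954, 0.3, 0.0], [0.0, -0.0, -1.0]]
wrist_force: [-4.1, -1.3, 5.1]
finger_gap: 0.0002
grip_force: 2.6
```

```bash
python3 -c "
from h import *
st()"
```

```text
t 13.85 p [ 0.5617 -0.1591  0.0432] V -0.7 -24.8 yaw 17.47 F [-4.1 -1.3  5.1] gap 0.00016046444214026545
```

Call:
{"method": "move_arm", "body": {
  "rows": [0,0,0.002,0,0,0,0,0.004,0,0,0,0,0.005,0,0]
}}

```text
clock: 14.15
tool_pos: [0.5665, -0.1575, 0.0431]
eef_rot: [[-0.3, 0.954, -0.001], [0.954, 0.3, 0.0], [0.0, -0.0, -1.0]]
wrist_force: [-4.8, -1.0, 4.6]
finger_gap: 0.0001
grip_force: 2.6
```

Call:
{"method": "move_arm", "body": {
  "rows": [0,0,0.001,0,0,0,0,0.002,0,0,0,0,0.003,0,0]
}}

```text
clock: 14.45
tool_pos: [0.5691, -0.1567, 0.0431]
eef_rot: [[-0.3, 0.954, -0.001], [0.954, 0.3, 0.0], [0.0, -0.001, -1.0]]
wrist_force: [-5.3, -1.5, 5.3]
finger_gap: 0.0001
grip_force: 2.7
```

Call:
{"method": "move_arm", "body": {
  "rows": [0,0,0.001,0,0,0,0,0.002,0,0,0,0,0.003,0,0]
}}

```text
clock: 14.75
tool_pos: [0.5697, -0.1565, 0.0431]
eef_rot: [[-0.299, 0.954, -0.005], [0.954, 0.299, -0.002], [-0.0, -0.006, -1.0]]
wrist_force: [-13.1, -4.6, 11.1]
finger_gap: -0.0005
grip_force: 7.0
```

Call:
{"method": "move_arm", "body": {
  "rows": [0,0,0.001,0,0,0,0,0.002,0,0,0,0,0.003,0,0]
}}

```text
clock: 15.05
tool_pos: [0.5698, -0.1564, 0.0431]
eef_rot: [[-0.298, 0.954, -0.011], [0.954, 0.298, -0.004], [-0.001, -0.011, -1.0]]
wrist_force: [-20.3, -6.8, 16.2]
finger_gap: -0.0001
grip_force: 10.9
```

```bash
python3 -c "
from h import *
st()
i=r.snapshot('scene')[:,:,::-1]
cv2.imwrite('pics/s8.png',cv2.resize(i[140:240,230:360],None,fx=6,fy=6,interpolation=cv2.INTER_CUBIC))"
```

```text
t 15.05 p [ 0.5698 -0.1564  0.0431] V -0.8 -16.2 yaw 17.37 F [-20.3  -6.8  16.2] gap -7.589637395917503e-05
```

The force rises to 20 N with no further motion, so the bar is on the stop. I'll back off and lift.

Call:
{"method": "move_arm", "body": {
  "rows": [0,0,-0.006,0,0,0,0,-0.012,0,0,0,0,-0.03,0,0,0,0,-0.05,-0.01,0,0,0,-0.07,-0.05,0,0,0,-0.1,-0.1,0,0,0,-0.12,-0.1,0,0,0,-0.12,-0.1,0]
}}

```text
clock: 15.9
tool_pos: [0.4609, -0.1921, 0.1453]
eef_rot: [[-0.298, 0.954, 0.004], [0.954, 0.298, -0.002], [-0.003, 0.004, -1.0]]
wrist_force: [0.6, -0.4, 0.6]
finger_gap: 0.0
grip_force: 0.0
```

```bash
python3 -c "
from h import *
st()
i=r.snapshot('scene')[:,:,::-1];j=r.snapshot('top')[:,:,::-1]
f=lambda a:cv2.resize(a,None,fx=4,fy=4,interpolation=cv2.INTER_CUBIC)
cv2.imwrite('pics/s9.png',np.hstack([f(i[140:240,240:340]),f(j[155:255,270:370])]))"
```

```text
t 15.9 p [ 0.4609 -0.1921  0.1453] V -0.1 -130.8 yaw 17.36 F [ 0.6 -0.4  0.6] gap 1.9534588308089147e-05
```

View pics/s9.png

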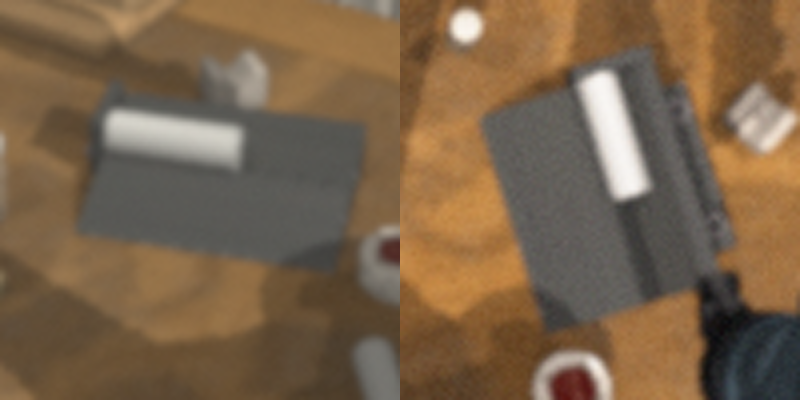

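The bar lies seated with its end at the stop plate (top crop (595,72)), and the bystanders are where they were. I'll hand the job in.

```bash
python3 -c "
from workcell import r
print(r.close_job())"
```

```text
the job is handed in; nothing more can be done
None
```

The middle-sized shaft blank was rolled up the ramp into the groove and pushed endwise until the force rose against the stop plate; the last pictures show it seated there with the nearby small things undisturbed, and the job was handed in at about 16 s.

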